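# Set the suction dial of a downdraft sanding table and start it

### The arm

A 6-joint arm with a two-finger parallel gripper is mounted at the origin on the work surface. World frame = base frame: x ahead of the robot, y to its left, z up, the work surface at z = 0. Lengths are in m, angles in rad, forces in N, time in s.
With the tool pointing down it reaches from about 0.3 to 0.75 m from the base axis. Payload 8.5 kg.
Tool frame: the origin (TCP) lies at the very end of the fingers, on their centre line; the grasp point (between the pads) lies robot.pinch_z behind it (robot.pinch_z is the distance from the TCP to the grasp point, in m); x points along the fingers, y is the direction in which the jaws open and shut, and the axes are right-handed (so a half turn about x gives the same grasp; the last joint's range is limited). The gripper opens to 88 mm and grips with 3 to 60 N. Pads are 18 mm wide; open, the fingers measure 123 mm over their backs; the gripper's body (75 mm by 187 mm) begins 45 mm behind the grasp point.
Start: joints at [-1.356, 0.381, 1.297, -0, 1.464, -0.215], TCP at [0.229, -0.5, 0.239] pointing down, gripper open.
Joint ranges: [-3.11, 3.11], [-0.89, 2.33], [0.22, 2.48], [-1.42, 4.56], [0.17, 2.85], [-2.88, 2.88]. Speed limits (rad/s): [2.39, 2.39, 3.14, 3.14, 3.14, 3.14].

### API

Orientations are given as a rotation vector (axis times angle).
In Python, from station import robot gives the robot as it stands. The module is installed in compiled form; this text tells all that it offers.
- The arm moves only by the tool carry_out, never from a script. Its argument "increments" is a list of rows, each a list of 3 entries, a list of its own where there are three numbers: the shift along the tool's x, y, z in mm, then the turn, a rotation vector about the tool's x, y, z in rad, then the closure in counts, from 0 (fully open) to 255 (shut). A call has 1 to 5 rows; each row shifts and turns the pose as measured when the row begins, along the tool's axes as they then stand; what a row does not reach is not made up. A row lasts 1/10 s, in which the tool goes at most 50 mm and 8.59 degrees, less where a joint would pass 70% of its speed; a pose out of reach is approached as far as the arm can. A call with a gripper value outside its range is refused whole. The fingers move at their own pace and stop on an object; the grip force is fixed at half the most. Time passes only in rows, so rows that do not move let the fingers close. It gives the time, the measured TCP pose, the force and the opening at its end, in the units of the state.
- robot.state(): the state, without advancing time (a new reading comes with each control period).
- robot.capture(name): name is "side" or "top"; returns the picture (480x640x3 uint8, red, green, blue); there is no depth.
- robot.camera_model(name): a dict with "K" (3x3 intrinsics, pixels), "k1" (the pictures are not rectified: a ray, as slopes to the right and down, at radius r is drawn at 1 + k1 r^2 times it, then the intrinsics apply), "origin" and "rotation" of the camera in the world. Camera axes: x right, y up, looking along -z (the intrinsics and any distortion apply to the point x, -y, -z); pixel columns grow to the right and rows downward; lengths in m; the calibration is good to about 2 mm. A picture is of the moment at which its call begins. camera_model takes no time and is no camera call.
- robot.hand_in(): hands the job in, once; it reports no verdict.
The state is a dict: "clock": time; "joints": joint angles; "joint_velocities": joint speeds; "joint_efforts": joint torques, N m; "tool_pos": TCP position; "ee_rot": TCP orientation; "ft_force": force on the tool from outside, world axes, zero at the start; "torque": the same for the moment, N m; "width": finger opening in m.
Only numpy, scipy, OpenCV 4.12 (cv2) and the standard library are available. Lean on these libraries where they do the work, as an engineer would, in place of code of your own. Each camera call takes 0.05 s, during which the arm holds its last target.

### The job

Get the downdraft table running for sanding the plaster panel: with a fingertip on the black knurled dial, turn it clockwise until it clicks home with its white pointer at the orange dot, and only then push the green start button all the way in and let it come back out. Nothing is to be picked up: leave the red stop button alone, and leave the panel, sanding block, brush and sample jar where they lie on the machine.

Things in the scene. Friction and masses are not known exactly. Their poses are not given: they have to be found in the camera images.
- sander: portable downdraft sanding table, a blue box fixed to the bench, 370 mm deep (its x) x 440 wide (its y) x 130 high; origin at the centre of its underside, x away from its front edge, z up. Front 115 mm of its flat top: dark control strip with the dial at (-150, +110) mm and a yellow switch box, 20 mm high, at (-135, -100) mm; the rest is a perforated plate. Side handles stand 31 mm out
- dial_top (a point): centre of the flat top face (152 mm above the bench) of the black knurled dial, a disc 70 mm across and 20 mm tall on a vertical axis, with a white pointer line. A fixed grey collar (radius 38 to 60 mm, top 5 mm below the dial's) wraps its back and sides, so it cannot be taken between two fingers; its top face, and its rim over 130 degrees at the front, are free to a fingertip
- dial_index (a point): point to which the dial's white pointer points: it turns with the dial, 50.5 mm from its axis, at the height of the collar's top. Axis to this point = pointer direction
- dial (a joint): dial angle, rad, growing clockwise from above. Five click stops at 0, 0.524, 1.047, 1.571, 2.094; it snaps into the nearest when let go; end stops just beyond. It starts at the first. A click takes about 0.04 N m: a fingertip pressed on the top face with 8 to 15 N (it slips under some 5 N), 15 to 25 mm from the axis, and moved in an arc about the axis carries it round
- marker: orange dot, 11 mm across, on the collar's top, 50.5 mm from the dial's axis, in line with the second, third, fourth or fifth click stop: the wanted setting. The other four stops have white dots. The pointer stands at it when dial_index lies over it. Origin at its underside
- start_top (a point): centre of the top of the green start button, a round cap of 26 mm diameter, its top 161 mm above the bench, 10 mm above its surround; pushed straight down
- start (a joint): travel of the green button, m: 0 out, 0.006 fully in. A spring pushes it back out; fully in takes 5 N
- stop_top (a point): centre of the top of the red stop button, the same size as the green one, 50 mm to its right as seen from the machine's front. Not to be pressed
- stop (a joint): travel of the red button, m: 0 out, 0.006 fully in
- panel: white plaster relief panel lying on the perforated plate, 160 x 190 x 18 mm with scrolls up to 23 mm high; origin at the centre of its underside
- block: cork sanding block, 70 x 110 x 32 mm, on the perforated plate behind the dial; origin at the centre of its underside
- sample_jar: small lidded jar, 40 mm diameter, 48 mm tall, standing on the control strip between dial and switch box; origin at the centre of its underside
- dust_brush: wooden bench brush lying bristles down on the perforated plate, 165 x 36 x 26 mm; origin at its underside, between handle and head, x along it towards the head

How it is judged:
By the outcome, as a careful person would: the job done as asked, in the order asked, and still so for the second after the job is handed in, with the robot touching nothing.
It also fails if it takes over 45 s, if anything falls off the work surface, if the arm or the gripper's body presses on something with over 40 N, if the wrist force passes 120 N, or if a joint passes its speed limit or range.

## Working session

There is one attempt and no reset: what is moved stays moved. The work goes in short steps, Python scripts to look and compute and a tool call to move; the robot and the scene stay as the last step left them, time stands still between calls to the robot, and variables do not carry over. Pictures are saved under pics/ and viewed, and the job is handed in when it is done.

Besides the shell and the picture viewer there is one more tool, called after "Call:" as name([rows], argument=value, ...), one row to a line, values as JSON. carry_out: Moves the arm, as the interface text tells. Its arguments: {"type":"object","properties":{"increments":{"type":"array","items":{"type":"array"}}},"required":["increments"]}

```bash
mkdir -p pics; python3 - <<'E'
from station import robot
import cv2
print(robot.state()); print(robot.pinch_z)
for n in ("side","top"):
    print(n, robot.camera_model(n))
    cv2.imwrite(f"pics/{n}0.png", robot.capture(n)[:,:,::-1])
E
```

```text
{'clock': 0.0, 'joints': array([-1.35625464e+00,  3.81145638e-01,  1.29825917e+00, -1.68151730e-06,
        1.46358472e+00, -2.15290141e-01]), 'joint_velocities': array([ 3.05678441e-04, -1.00998536e-03,  4.02310787e-04, -5.04074026e-05,
       -2.27658595e-03, -5.46573971e-04]), 'joint_efforts': array([ 4.37125227e-04, -4.37929702e+01, -2.24555111e+01,  7.13506504e-02,
        3.53187241e-02, -1.25701945e-04]), 'tool_pos': array([ 0.2291354 , -0.4996846 ,  0.23816535]), 'ee_rot': array([ 1.98441168,  0.43459058, -1.98441401]), 'ft_force': array([ 0.15956165, -0.56746731, -0.10745546]), 'torque': array([-0.04415929, -0.06651801,  0.01356578]), 'width': 0.08784300062415473}
0.0187
side {'K': array([[453.6924055 ,   0.        , 321.2415668 ],
       [  0.        , 453.6924055 , 246.00879297],
       [  0.        ,   0.        ,   1.        ]]), 'k1': -0.04088395669136997, 'origin': array([0.31439264, 0.3470765 , 0.57725925]), 'rotation': array([ 0.39482972, -0.90607492, -2.16778364])}
top {'K': array([[491.15319744,   0.        , 320.133601  ],
       [  0.        , 491.15319744, 238.27776452],
       [  0.        ,   0.        ,   1.        ]]), 'k1': -0.07087480868681408, 'origin': array([0.51109415, 0.01654647, 0.90713129]), 'rotation': array([ 0.13110673, -0.15830789, -1.57598897])}
```

View pics/side0.png

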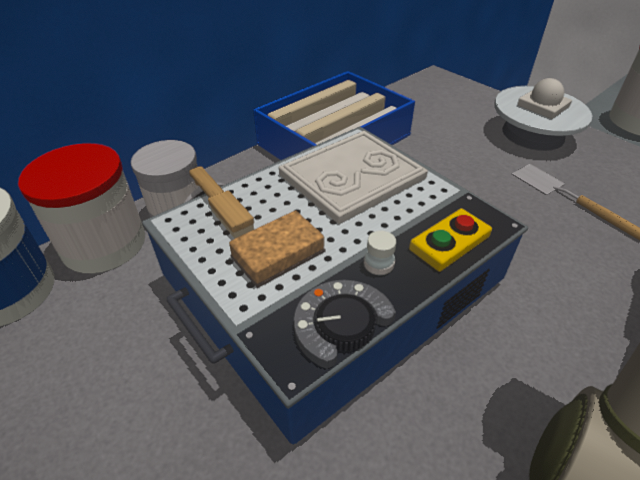

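View pics/top0.png

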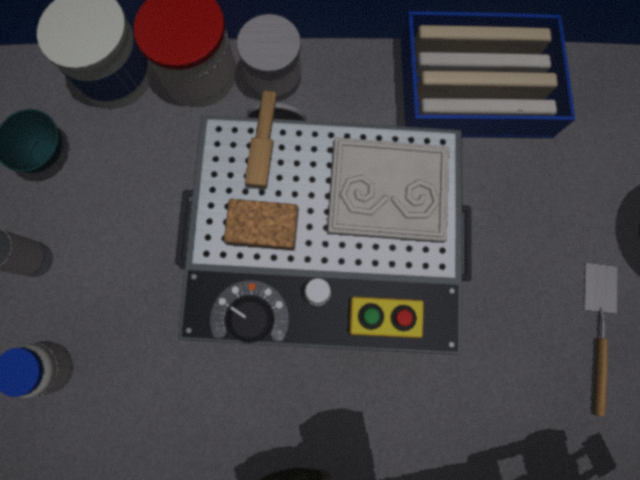

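The side view shows the dial at about (345,317), its pointer towards (318,318) and the orange dot at (319,293). In the top view the dial is at (250,317), orange dot (251,286), green button (371,316), red (404,318), jar (318,291). Next I measure these.

```bash
cat > h.py <<'E'
import numpy as np, cv2
from station import robot
from scipy.spatial.transform import Rotation as R
def cam(n):
    m=robot.camera_model(n); rot=np.array(m["rotation"])
    M=R.from_rotvec(rot).as_matrix() if rot.shape==(3,) else rot
    return m["K"],m["k1"],m["origin"],M
def ray(n,uv):
    K,k1,o,M=cam(n)
    p=cv2.undistortPoints(np.array([[uv]],float),K,np.array([k1,0,0,0.]))[0,0]
    d=M@np.array([p[0],-p[1],-1.]); return o,d/np.linalg.norm(d)
def plane(n,uv,z):
    o,d=ray(n,uv); return o+d*(z-o[2])/d[2]
def proj(n,P):
    K,k1,o,M=cam(n)
    q=M.T@(np.array(P)-o); x=np.array([q[0]/-q[2],-q[1]/-q[2]])
    x=x*(1+k1*(x@x)); return K[:2,:2]@x+K[:2,2]
def tri(u1,u2):
    o1,d1=ray("side",u1);o2,d2=ray("top",u2)
    s=np.linalg.lstsq(np.c_[d1,-d2],o2-o1,rcond=None)[0]
    a=o1+s[0]*d1;b=o2+s[1]*d2
    return (a+b)/2,np.linalg.norm(a-b)
def blobs(img,lo,hi,roi,amin=8):
    hsv=cv2.cvtColor(img,cv2.COLOR_RGB2HSV)
    m=cv2.inRange(hsv,np.array(lo),np.array(hi))
    z=np.zeros_like(m);x0,y0,x1,y1=roi;z[y0:y1,x0:x1]=m[y0:y1,x0:x1]
    n,l,s,c=cv2.connectedComponentsWithStats(z)
    return [(c[i].round(1),s[i].tolist()) for i in range(1,n) if s[i,4]>=amin]
E
cat > m.py <<'E'
from h import *
I={n:cv2.imread(f"pics/{n}0.png")[:,:,::-1].copy() for n in("side","top")}
roi={"side":(280,200,520,380),"top":(180,270,470,350)}
for n in I:
    for nm,lo,hi in (("green",(40,80,40),(90,255,255)),("red",(0,150,80),(3,255,255)),("red2",(172,120,60),(180,255,255)),("orange",(5,150,120),(18,255,255)),("yellow",(20,150,80),(35,255,255)),("white",(0,0,120),(180,70,255))):
        for c,s in blobs(I[n],lo,hi,roi[n]):
            print(n,nm,c,s)
cv2.imwrite("pics/zt.png",cv2.resize(I["top"][270:350,180:460],None,fx=2.8,fy=2.8,interpolation=cv2.INTER_CUBIC)[:,:,::-1])
cv2.imwrite("pics/zs.png",cv2.resize(I["side"][270:380,280:410],None,fx=5,fy=5,interpolation=cv2.INTER_CUBIC)[:,:,::-1])
E
python3 m.py
```

```text
side green [441.  238.1] [432, 230, 20, 17, 274]
side red [465.  221.9] [456, 216, 18, 15, 181]
side orange [318. 292.] [314, 289, 9, 7, 51]
side yellow [449.1 241.4] [409, 208, 83, 63, 1943]
side white [349.1 235.1] [280, 200, 165, 100, 5036]
side white [343.1 205.3] [319, 200, 53, 17, 486]
side white [514. 225.] [512, 224, 5, 3, 13]
side white [386.4 263.2] [372, 255, 23, 16, 106]
side white [337.7 286.4] [333, 282, 10, 12, 75]
side white [358.2 288. ] [354, 284, 10, 11, 69]
side white [322.9 296.8] [322, 295, 3, 4, 8]
side white [306.1 305.9] [300, 302, 15, 8, 75]
side white [328.9 317.8] [317, 315, 24, 6, 73]
side white [303.5 323.7] [297, 320, 16, 9, 87]
side white [322.7 350.6] [320, 347, 7, 9, 27]
side white [330.5 351.8] [328, 349, 6, 7, 18]
top green [371.2 315.8] [363, 307, 18, 18, 246]
top red [404.2 317.5] [397, 310, 16, 16, 201]
top orange [251.4 286.3] [249, 284, 6, 6, 29]
top yellow [386.  317.2] [350, 297, 73, 41, 1656]
top white [405.7 272.2] [319, 270, 136, 8, 588]
top white [317.6 290.4] [306, 279, 24, 24, 452]
top white [234.9 289.8] [232, 287, 7, 7, 40]
top white [267.6 291.4] [265, 288, 6, 7, 37]
top white [221.8 301.1] [219, 298, 7, 7, 40]
top white [278.6 304.1] [275, 301, 8, 7, 42]
top white [238.3 312.3] [232, 308, 13, 9, 27]
top white [451. 344.] [450, 343, 3, 3, 9]
```

```bash
cat > m2.py <<'E'
from h import *
from scipy.optimize import least_squares
T=[(221.8,301.1),(234.9,289.8),(251.4,286.3),(267.6,291.4),(278.6,304.1)]
S=[(303.5,323.7),(306.1,305.9),(318,292),(337.7,286.4),(358.2,288)]
for n,D in(("top",T),("side",S)):
    P=np.array([plane(n,u,.147) for u in D])
    f=least_squares(lambda c:np.hypot(*(P[:,:2]-c).T)-.0505,P[:,:2].mean(0)-[.03,0])
    a=np.unwrap(np.arctan2(*(P[:,:2]-f.x).T[::-1]))
    print(n,"centre",f.x.round(4),"res mm",(f.fun*1e3).round(1),"angs",np.degrees(a).round(1), "diff",np.degrees(np.diff(a)).round(1))
for a,b in zip(S,T): print(tri(a,b))
print("green",tri((441,237.5),(371.2,315.8)),plane("top",(371.2,315.8),.161),plane("side",(441,237.5),.161))
print("red",tri((465,222),(404.2,317.5)),plane("top",(404.2,317.5),.161),plane("side",(465,222),.161))
print("jar top",plane("top",(317.6,290.4),.178))
for p in((233,308.5),(243,315)): print("ptr",plane("top",p,.152))
for p in((317.5,318.8),(340,317)): print("ptr s",plane("side",p,.152))
# box front edge corners top view
for p in((181,340),(459,350),(205,121),(461,129)): print("corner",plane("top",p,.13))
E
python3 m2.py
```

```text
top centre [0.5276 0.1127] res mm [ 0.2 -0.1 -0.1  0.2 -0. ] angs [ 56.6  26.4  -3.4 -33.7 -63.4] diff [-30.2 -29.9 -30.2 -29.8]
side centre [0.5259 0.1121] res mm [-1.  -0.1  1.4 -0.5 -0.7] angs [ 55.2  25.2  -3.7 -33.2 -62.6] diff [-30.  -28.9 -29.4 -29.5]
(array([0.55446941, 0.15399931, 0.14831575]), np.float64(0.002428038219166091))
(array([0.57190761, 0.13438956, 0.14767431]), np.float64(0.001954617225196193))
(array([0.57754279, 0.10932814, 0.14776028]), np.float64(0.000820018484978268))
(array([0.56931074, 0.08422872, 0.14552806]), np.float64(0.001608438148874814))
(array([0.54984969, 0.06735295, 0.1457732 ]), np.float64(0.0010042203527935412))
green (array([ 0.53040914, -0.07365398,  0.15477045]), np.float64(0.00033989814774885296)) [ 0.53039642 -0.07282483  0.161     ] [ 0.52708062 -0.06753729  0.161     ]
red (array([ 0.52681226, -0.12415164,  0.15494967]), np.float64(0.0010306730840717734)) [ 0.52713824 -0.1227794   0.161     ] [ 0.52333566 -0.11767084  0.161     ]
jar top [0.56822934 0.00777048 0.178     ]
ptr [0.54384392 0.13675265 0.152     ]
ptr [0.53390055 0.12135133 0.152     ]
ptr s [0.54563861 0.13868007 0.152     ]
ptr s [0.52995687 0.11789638 0.152     ]
corner [0.49654654 0.22062616 0.13      ]
corner [ 0.47592743 -0.21314403  0.13      ]
corner [0.85920388 0.19470128 0.13      ]
corner [ 0.84310806 -0.24013271  0.13      ]
```

View pics/zt.png

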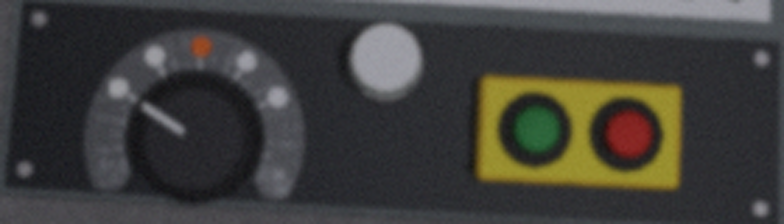

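View pics/zs.png

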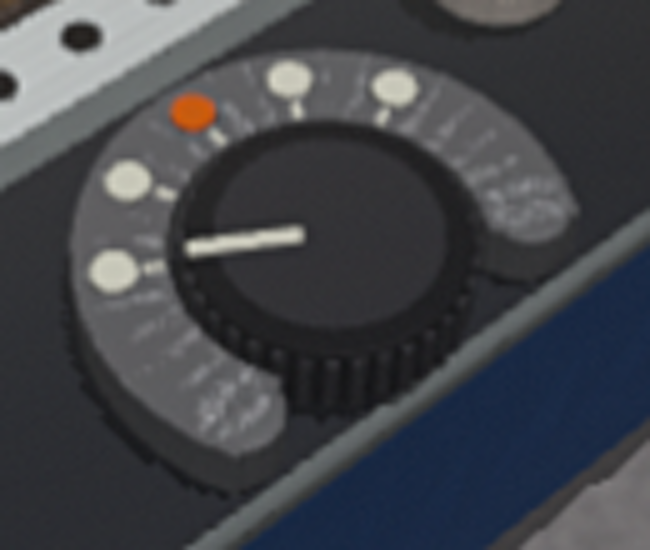

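Both views agree: dial axis at about (0.527, 0.112), pointer at 56.6° and orange dot at -3.4°. The orange dot is the third stop, so the dial turns 60° clockwise. The green button is at (0.530, -0.073), which matches the machine geometry. Now I work out the tool axes.

```bash
cat > g.py <<'E'
from h import *
import sys
s=robot.state(); M=R.from_rotvec(s["ee_rot"]).as_matrix()
print("t",round(s["clock"],2),"pos",(s["tool_pos"]*1e3).round(1),"f",s["ft_force"].round(1),"w",round(s["width"],4),"j",s["joints"].round(2))
print("toolx",M[:,0].round(3),"tooly",M[:,1].round(3),"toolz",M[:,2].round(3),"yaw_y deg",np.degrees(np.arctan2(M[1,1],M[0,1])).round(1))
if len(sys.argv)>3:
    w=np.array([float(a) for a in sys.argv[1:4]])
    print("shift tool mm",(M.T@(w-s["tool_pos"]*1e3)).round(1))
E
python3 g.py 527 112 239
```

```text
t 0.1 pos [ 229.1 -499.7  238.2] f [-0.6  0.3  0.3] w 0.0883 j [-1.36  0.38  1.3  -0.    1.46 -0.22]
toolx [-0.     0.001 -1.   ] tooly [ 0.417 -0.909 -0.001] toolz [-0.909 -0.417 -0.   ] yaw_y deg -65.4
shift tool mm [-1.000e-01 -4.320e+02 -5.257e+02]
```

Call:
carry_out([
  [[0,-27,-32],[0,0,0],255],
  [[0,-27,-32],[0,0,0],255],
  [[0,-27,-32],[0,0,0],255],
  [[0,-27,-32],[0,0,0],255],
  [[0,-27,-32],[0,0,0],255],
])

```text
clock: 0.6
tool_pos: [0.3188, -0.3074, 0.2357]
ee_rot: [1.989, 0.432, -1.991]
ft_force: [0.4, -0.1, -0.2]
width: 0.0501
```

Call:
carry_out([
  [[0,-27,-32],[0,0,0],255],
  [[0,-27,-32],[0,0,0],255],
  [[0,-27,-32],[0,0,0],255],
  [[0,-27,-32],[0,0,0],255],
  [[0,-27,-32],[0,0,0],255],
])

```text
clock: 1.1
tool_pos: [0.4109, -0.11, 0.236]
ee_rot: [1.99, 0.432, -1.994]
ft_force: [-0.1, -0.9, 0.2]
width: 0.0103
```

```bash
python3 g.py 509 104 220
```

```text
t 1.1 pos [ 410.9 -110.   236. ] f [-0.1 -0.9  0.2] w 0.0103 j [-0.54  0.17  1.62  0.    1.37  0.61]
toolx [-0.003  0.006 -1.   ] tooly [ 0.408 -0.913 -0.007] toolz [-0.913 -0.408  0.   ] yaw_y deg -65.9
shift tool mm [  17.  -155.2 -176.9]
```

Call:
carry_out([
  [[0,-31,-35],[0,0,0],255],
  [[0,-31,-35],[0,0,0],255],
  [[0,-31,-35],[0,0,0],255],
  [[0,-31,-35],[0,0,0],255],
  [[10,-22,-25],[0,0,0],255],
])

```text
clock: 1.6
tool_pos: [0.5043, 0.101, 0.227]
ee_rot: [1.991, 0.432, -1.992]
ft_force: [0.0, -0.4, -0.2]
width: 0.0006
```

```bash
python3 g.py 509 104 175
```

```text
t 1.6 pos [504.3 101.  227. ] f [ 0.  -0.4 -0.2] w 0.0006 j [-0.04  0.33  1.42  0.01  1.4   1.11]
toolx [-0.002  0.006 -1.   ] tooly [ 0.409 -0.913 -0.006] toolz [-0.913 -0.409 -0.001] yaw_y deg -65.9
shift tool mm [52.  -0.5 -5.5]
```

Call:
carry_out([
  [[25,0,-3],[0,0,0],255],
  [[25,0,-2],[0,0,0],255],
  [[12,0,0],[0,0,0],255],
  [[4,0,0],[0,0,0],255],
  [[0,0,0],[0,0,0],255],
])

```text
clock: 2.1
tool_pos: [0.5089, 0.1089, 0.1563]
ee_rot: [1.983, 0.441, -1.991]
ft_force: [-0.4, 0.6, 0.9]
width: 0.0003
```

```bash
python3 g.py 509 104 152; python3 - <<'E'
from h import *
for n in("side","top"):
    im=robot.capture(n)[:,:,::-1]
    im=im[210:380,230:460] if n=="side" else im[250:350,180:340]
    cv2.imwrite(f"pics/{n}1.png",cv2.resize(im,None,fx=3,fy=3))
E
```

```text
t 2.1 pos [508.9 108.9 156.3] f [-0.4  0.6  0.9] w 0.0003 j [-0.02  0.41  1.51  0.01  1.23  1.12]
toolx [-0.006  0.007 -1.   ] tooly [ 0.416 -0.909 -0.008] toolz [-0.909 -0.416  0.002] yaw_y deg -65.4
shift tool mm [4.3 4.5 1.9]
```

View pics/side1.png

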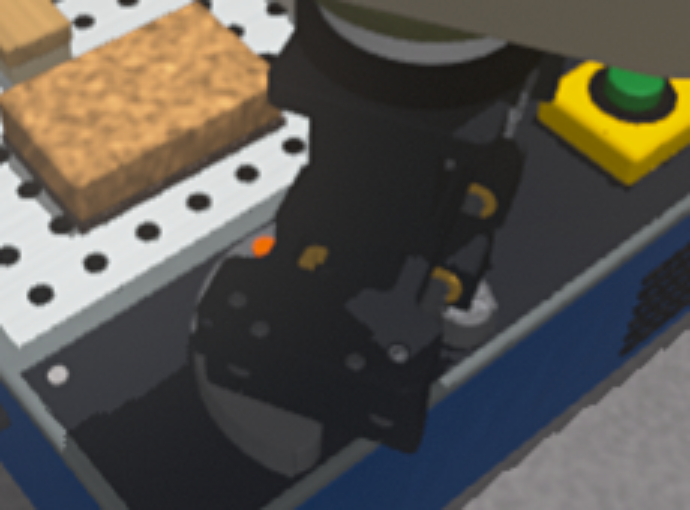

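View pics/top1.png

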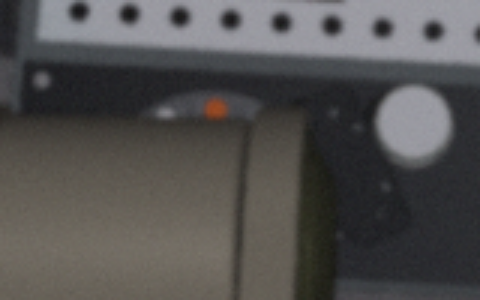

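The jar is unmoved in the top view, at about (318,290), and the tool is over the near side of the dial. I descend gently until it makes contact.

Call:
carry_out([
  [[2,3,2],[0,0,0],255],
  [[1.5,0,0],[0,0,0],255],
  [[1,0,0],[0,0,0],255],
])

```text
clock: 2.5
tool_pos: [0.5094, 0.1045, 0.1543]
ee_rot: [1.989, 0.438, -1.986]
ft_force: [0.2, -0.1, 0.2]
width: 0.0009
```

```bash
python3 g.py 509 104 152
```

```text
t 2.5 pos [509.4 104.5 154.3] f [ 0.2 -0.1  0.2] w 0.0009 j [-0.03  0.41  1.52  0.01  1.22  1.11]
toolx [ 0.     0.007 -1.   ] tooly [ 0.415 -0.91  -0.006] toolz [-0.91  -0.415 -0.003] yaw_y deg -65.5
shift tool mm [2.3 0.3 0.6]
```

Call:
carry_out([
  [[2,0,0],[0,0,0],255],
  [[2,0,0],[0,0,0],255],
])

```text
clock: 2.7
tool_pos: [0.5096, 0.1043, 0.1521]
ee_rot: [1.991, 0.437, -1.984]
ft_force: [-10.0, -1.4, 28.8]
width: 0.0003
```

Call:
carry_out([
  [[2,0,0],[0,0,0],255],
])

```text
clock: 2.8
tool_pos: [0.5096, 0.1043, 0.1522]
ee_rot: [1.992, 0.437, -1.981]
ft_force: [-8.8, -1.4, 22.6]
width: 0.0005
```

Stiffness is about 12 N/mm, with contact at z ≈ 0.152 as given. Now the arc, pressing about 1 mm.

Call:
carry_out([
  [[1,0,0],[0,0,0],255],
  [[1,-2.3,-0.2],[0.12,0,0],255],
  [[1,-2.3,-0.2],[0.12,0,0],255],
])

```text
clock: 3.1
tool_pos: [0.5084, 0.1083, 0.1523]
ee_rot: [2.136, 0.198, -2.119]
ft_force: [-3.7, -1.1, 10.2]
width: 0.0002
```

```bash
python3 g.py 527 112.3 152
```

```text
t 3.1 pos [508.4 108.3 152.3] f [-3.7 -1.1 10.2] w 0.0002 j [-0.02  0.41  1.53  0.    1.2   1.37]
toolx [ 0.008  0.004 -1.   ] tooly [ 0.181 -0.983 -0.003] toolz [-0.983 -0.181 -0.008] yaw_y deg -79.6
shift tool mm [  0.5  -0.6 -19. ]
```

Call:
carry_out([
  [[1.1,-2.4,-0.2],[0.12,0,0],255],
  [[1.1,-2.4,-0.2],[0.12,0,0],255],
  [[1.1,-2.4,-0.2],[0.12,0,0],255],
])

```text
clock: 3.4
tool_pos: [0.5082, 0.1155, 0.1523]
ee_rot: [-2.128, 0.201, 2.108]
ft_force: [-4.5, -1.6, 10.9]
width: 0.0003
```

```bash
python3 g.py 527 112.3 152
```

```text
t 3.4 pos [508.2 115.5 152.3] f [-4.5 -1.6 10.9] w 0.0003 j [-0.01  0.41  1.52  0.    1.2   1.76]
toolx [ 0.01   0.003 -1.   ] tooly [-0.192 -0.981 -0.005] toolz [-0.981  0.192 -0.009] yaw_y deg -101.0
shift tool mm [  0.5  -0.5 -19.1]
```

Call:
carry_out([
  [[1.1,-2.3,-0.2],[0.11,0,0],255],
  [[1.1,-2.3,-0.2],[0.11,0,0],255],
  [[1.1,-2.3,-0.2],[0.11,0,0],255],
  [[1.1,-2.2,-0.2],[0.11,0,0],255],
])

```text
clock: 3.8
tool_pos: [0.5118, 0.1239, 0.1523]
ee_rot: [-1.856, 0.617, 1.833]
ft_force: [-4.4, -0.6, 11.1]
width: 0.0004
```

```bash
python3 g.py 527 112.3 152
```

```text
t 3.8 pos [511.8 123.9 152.3] f [-4.4 -0.6 11.1] w 0.0004 j [0.01 0.42 1.51 0.   1.2  2.23]
toolx [ 0.013  0.002 -1.   ] tooly [-0.606 -0.795 -0.009] toolz [-0.795  0.606 -0.009] yaw_y deg -127.3
shift tool mm [  0.5  -0.  -19.1]
```

Call:
carry_out([
  [[-5,0,0],[0,0,0],255],
  [[-20,0,0],[0,0,0],255],
  [[-30,0,0],[0,0,0],255],
  [[-30,0,0],[0,0,0],255],
])

```text
clock: 4.2
tool_pos: [0.5091, 0.1238, 0.237]
ee_rot: [-1.852, 0.617, 1.844]
ft_force: [0.2, 0.2, 0.3]
width: 0.0007
```

```bash
python3 g.py 500 -170 230
```

```text
t 4.2 pos [509.1 123.8 237. ] f [0.2 0.2 0.3] w 0.0007 j [0.01 0.33 1.38 0.   1.43 2.23]
toolx [ 0.005  0.002 -1.   ] tooly [-0.603 -0.797 -0.005] toolz [-0.797  0.603 -0.003] yaw_y deg -127.1
shift tool mm [   6.4  239.8 -170. ]
```

Call:
carry_out([
  [[0,36,-25],[0,0,0],255],
  [[0,36,-25],[0,0,0],255],
  [[0,36,-25],[0,0,0],255],
  [[0,36,-25],[0,0,0],255],
  [[0,36,-25],[0,0,0],255],
])

```text
clock: 4.7
tool_pos: [0.5028, -0.0979, 0.2422]
ee_rot: [-1.875, 0.596, 1.845]
ft_force: [1.2, 0.6, 0.3]
width: 0.0006
```

Call:
carry_out([
  [[0,30,-22],[0,0,0],255],
  [[0,30,-22],[0,0,0],255],
  [[0,0,0],[0,0,0],255],
])

```text
clock: 5.0
tool_pos: [0.5023, -0.1801, 0.2421]
ee_rot: [-1.876, 0.597, 1.845]
ft_force: [0.6, 0.0, -0.4]
width: 0.0004
```

```bash
python3 g.py 530.5 -73 200; python3 - <<'E'
from h import *
for n in("side","top"):
    cv2.imwrite(f"pics/{n}2.png",robot.capture(n)[:,:,::-1])
E
```

```text
t 5.0 pos [ 502.3 -180.1  242.1] f [ 0.6  0.  -0.4] w 0.0004 j [-0.57  0.34  1.35  0.01  1.44  1.62]
toolx [ 0.017  0.    -1.   ] tooly [-0.586 -0.81  -0.01 ] toolz [-0.81   0.586 -0.013] yaw_y deg -125.9
shift tool mm [  42.6 -102.9   40.4]
```

View pics/side2.png

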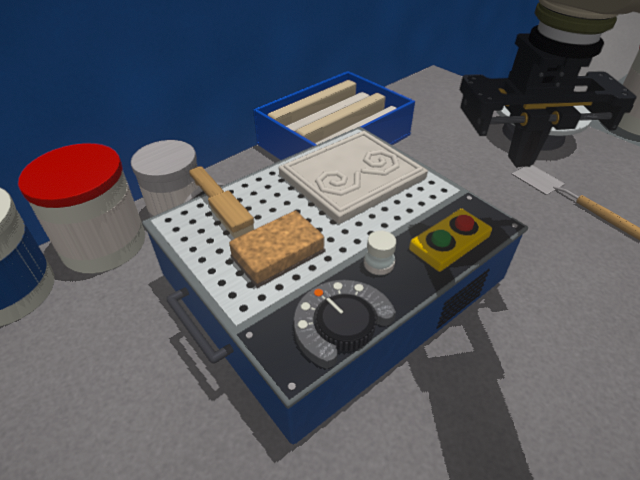

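View pics/top2.png

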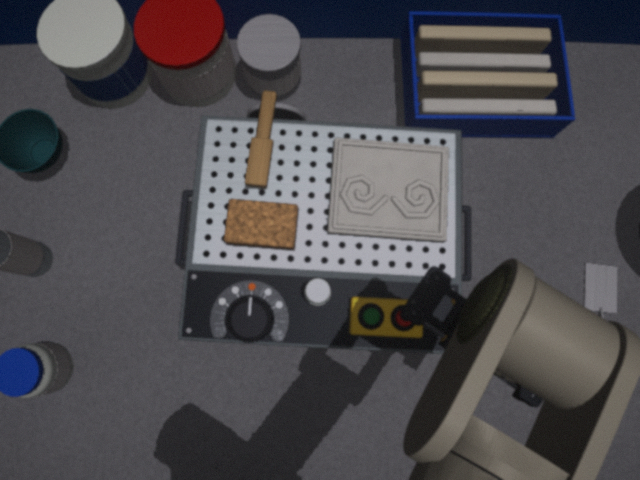

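The pointer now lines up with the orange dot in both views: top pointer (249,315)→(251,297), dot (251,286); side (342,312)→(328,300), dot (318,293). A quick numeric check before pressing start.

```bash
python3 - <<'E'
from h import *
for n,roi in(("top",(236,292,264,318)),("side",(324,296,346,318))):
    im=cv2.imread(f"pics/{n}2.png")[:,:,::-1].copy()
    for c,s in blobs(im,(0,0,110),(180,70,255),roi): print(n,c,s)
    h=cv2.cvtColor(im,cv2.COLOR_RGB2HSV); m=cv2.inRange(h,np.array((0,0,110)),np.array((180,70,255)))
    x0,y0,x1,y1=roi; ys,xs=np.nonzero(m[y0:y1,x0:x1])
    P=np.array([plane(n,(x+x0,y+y0),.152)[:2] for x,y in zip(xs,ys)])
    k=np.hypot(*(P-[.527,.1124]).T)<.034; P=P[k]
    d=np.linalg.svd(P-P.mean(0))[2][0]; d*=np.sign(d[0])
    print(n,len(P),"line deg",np.degrees(np.arctan2(d[1],d[0])).round(1),"mean from axis",((P.mean(0)-[.527,.1124])*1e3).round(1))
    
E
```

```text
top [237.  293.9] [236, 292, 3, 5, 13]
top [249.5 306.2] [248, 298, 4, 17, 50]
top 50 line deg -5.0 mean from axis [20.2 -0.8]
side [333.5 304.4] [324, 296, 19, 18, 84]
side 75 line deg -4.0 mean from axis [19.6 -1.5]
```

Call:
carry_out([
  [[5,-32,12],[0,-0.014,0.01],255],
  [[5,-32,12],[0,0,0],255],
  [[10,-32,12],[0,0,0],255],
  [[10,-12,5],[0,0,0],255],
  [[0,0,0],[0,0,0],255],
])

```text
clock: 5.6
tool_pos: [0.5321, -0.056, 0.2123]
ee_rot: [-1.868, 0.592, 1.87]
ft_force: [-0.3, -0.5, 0.2]
width: 0.0001
```

```bash
python3 g.py 530.5 -73 170
```

```text
t 5.6 pos [532.1 -56.  212.3] f [-0.3 -0.5  0.2] w 0.0001 j [-0.33  0.38  1.39  0.    1.38  1.86]
toolx [-0.     0.002 -1.   ] tooly [-0.577 -0.817 -0.001] toolz [-0.817  0.577  0.001] yaw_y deg -125.2
shift tool mm [42.3 14.8 -8.6]
```

Call:
carry_out([
  [[10,13,-7],[0,0,0],255],
  [[20,2,-1],[0,0,0],255],
  [[10,0,0],[0,0,0],255],
  [[0,0,0],[0,0,0],255],
])

```text
clock: 6.0
tool_pos: [0.5292, -0.0778, 0.171]
ee_rot: [-1.871, 0.593, 1.869]
ft_force: [0.7, -0.3, 0.2]
width: 0.0005
```

```bash
python3 g.py 530.5 -73 161; python3 - <<'E'
from h import *
im=robot.capture("side")[:,:,::-1]
cv2.imwrite("pics/side3.png",cv2.resize(im[150:300,350:550],None,fx=3,fy=3))
E
```

```text
t 6.0 pos [529.2 -77.8 171. ] f [ 0.7 -0.3  0.2] w 0.0005 j [-0.37  0.41  1.45  0.    1.27  1.82]
toolx [ 0.001 -0.    -1.   ] tooly [-0.577 -0.817 -0.   ] toolz [-0.817  0.577 -0.001] yaw_y deg -125.2
shift tool mm [10.  -4.7  1.7]
```

View pics/side3.png

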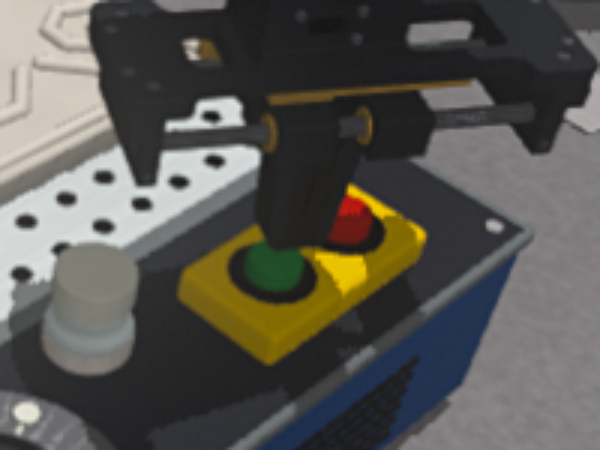

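The fingertip is just above the green cap, at about (440,238) in the full image, clear of the red button. I shift 5 mm to centre it, then push.

Call:
carry_out([
  [[3,-5,2],[0,0,0],255],
  [[3,0,0],[0,0,0],255],
  [[3,0,0],[0,0,0],255],
])

```text
clock: 6.35
tool_pos: [0.5315, -0.0734, 0.1638]
ee_rot: [-1.875, 0.595, 1.864]
ft_force: [0.1, 0.4, -1.0]
width: 0.0005
```

```bash
python3 g.py 530.5 -73 155
```

```text
t 6.35 pos [531.5 -73.4 163.8] f [ 0.1  0.4 -1. ] w 0.0005 j [-0.36  0.42  1.46  0.    1.25  1.83]
toolx [ 0.005 -0.002 -1.   ] tooly [-0.577 -0.816 -0.001] toolz [-0.816  0.577 -0.005] yaw_y deg -125.3
shift tool mm [8.8 0.3 1.1]
```

Call:
carry_out([
  [[3,0,0],[0,0,0],255],
  [[3,0,0],[0,0,0],255],
  [[2,0,0],[0,0,0],255],
])

```text
clock: 6.65
tool_pos: [0.5317, -0.0733, 0.156]
ee_rot: [-1.877, 0.594, 1.864]
ft_force: [-1.7, -0.2, 4.7]
width: 0.0007
```

Call:
carry_out([
  [[2,0,0],[0,0,0],255],
  [[2,0,0],[0,0,0],255],
])

```text
clock: 6.85
tool_pos: [0.5318, -0.0734, 0.1551]
ee_rot: [-1.88, 0.595, 1.862]
ft_force: [-9.6, 2.1, 26.0]
width: 0.0001
```

It bottoms out at z = 0.155, 6 mm of travel, at 26 N. I retract straight up, then away.

Call:
carry_out([
  [[1,0,0],[0,0,0],255],
  [[-6,0,0],[0,0,0],255],
  [[-15,0,0],[0,0,0],255],
  [[-30,0,0],[0,0,0],255],
  [[-35,0,0],[0,0,0],255],
])

```text
clock: 7.35
tool_pos: [0.5296, -0.0724, 0.2404]
ee_rot: [-1.873, 0.594, 1.868]
ft_force: [0.6, 0.2, 0.1]
width: 0.0005
```

Call:
carry_out([
  [[0,35,-20],[0,0,0],255],
  [[0,35,-20],[0,0,0],255],
  [[0,35,-20],[0,0,0],255],
  [[0,30,-10],[0,0,0],255],
  [[0,0,0],[0,0,0],255],
])

```text
clock: 7.85
tool_pos: [0.5105, -0.2278, 0.2459]
ee_rot: [-1.886, 0.591, 1.861]
ft_force: [0.8, 0.6, 0.4]
width: 0.0001
```

```bash
python3 g.py; python3 - <<'E'
from h import *
for n in("side","top"):
    cv2.imwrite(f"pics/{n}4.png",robot.capture(n)[:,:,::-1])
a=cv2.imread("pics/side4.png"); b=cv2.imread("pics/side0.png")
for p in ("side0","side4"):
    im=cv2.imread(f"pics/{p}.png")[:,:,::-1].copy()
    print(p,blobs(im,(40,80,40),(90,255,255),(400,200,520,280)),blobs(im,(0,150,80),(3,255,255),(400,200,520,280)))
E
```

```text
t 7.85 pos [ 510.5 -227.8  245.9] f [0.8 0.6 0.4] w 0.0001 j [-0.63  0.39  1.27  0.    1.48  1.55]
toolx [ 0.012 -0.005 -1.   ] tooly [-0.573 -0.82  -0.002] toolz [-0.82   0.573 -0.012] yaw_y deg -125.0
side0 [(array([441. , 238.1]), [432, 230, 20, 17, 274])] [(array([465. , 221.9]), [456, 216, 18, 15, 181])]
side4 [(array([441. , 238.1]), [432, 230, 19, 17, 274])] [(array([464.7, 222.6]), [457, 215, 17, 16, 218])]
```

View pics/side4.png

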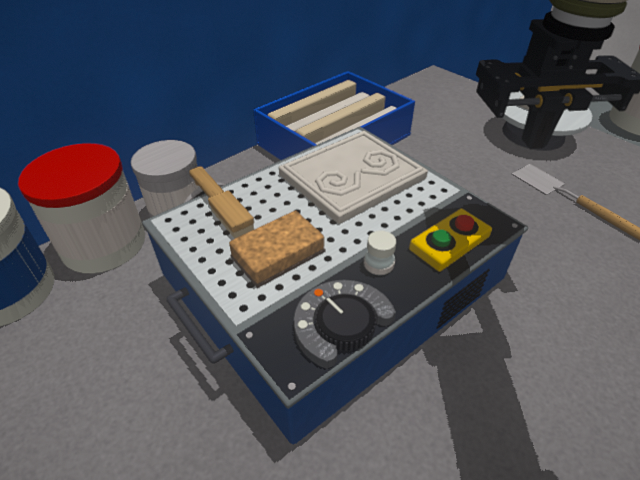

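View pics/top4.png

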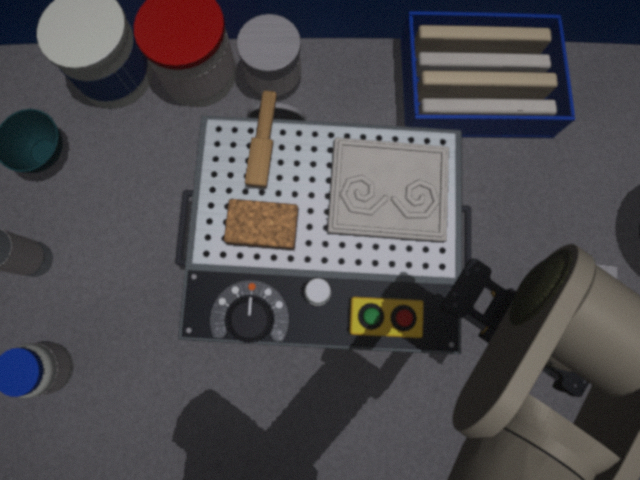

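The pointer is still on the orange dot. The green button is back out at exactly its starting pixels (441,238), and the red one has moved less than a pixel, now under the arm's shadow. The panel, block, brush and jar are where they were, and the arm is clear. I hand in.

```bash
python3 -c "
from station import robot
print(robot.hand_in())"
```

```text
the job is handed in; nothing more can be done
None
```

The downdraft table is set and started, and the job is handed in; the arm was clear of everything by about 7.9 s. The hand-in gives no verdict.

- **Dial:** I turned it about 60° clockwise with the closed fingertips, pressing at 10–11 N through the arc, to the third stop, where the orange dot is. On first touching the dial the force briefly reached 29 N. The pointer measured −5.0° from the top camera and −4.0° from the side, against −3.4° to −3.7° for the dot. That is within measuring error, and the next stop is 30° away.
- **Start button:** After checking the dial, I pushed the green button until it bottomed out. The fingertip stopped 6 mm below the button's resting height, at 26 N. I then let it come back out; in the side picture it is at the same pixel position as at the start.
- **Left alone:** I did not touch the red stop button or anything lying on the machine, and the last pictures show them all in place. The red button's image centre differs by under 1 pixel, which I put down to the arm's shadow.

No check failed. The one disagreement was between the two cameras, by 2–6 mm, in where they placed the green button. I used the top-camera value, which matched the machine's given dimensions.

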